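# Load the tin carrier and hold it up level

## Robot

A 6-joint arm with a two-finger parallel gripper is mounted at the origin on the work surface. World frame = base frame: x ahead of the robot, y to its left, z up, the work surface at z = 0. Lengths are in mm, angles in rad, forces in N, time in s.
With the tool pointing down it reaches from about 350 to 775 mm from the base axis. Payload 7.3 kg.
Tool frame: the origin (TCP) lies at the very end of the fingers, on their centre line; the grasp point (between the pads) lies 19 mm behind it (bot.grip_point_offset is the distance from the TCP to the grasp point, in mm); z points along the fingers, y is the line along which they close (so a half turn about z gives the same grasp; the last joint's range is limited). The gripper opens to 92 mm and grips with 3 to 60 N. Pads are 19 mm wide; open, the fingers measure 130 mm over their backs; the gripper's body (75 mm by 190 mm) begins 47 mm behind the grasp point.
Start: joints at [-1.258, 0.342, 1.524, -0, 1.275, -0.146], TCP at [232.532, -470.716, 226.741] pointing down, gripper open.
Joint ranges: [-2.53, 2.53], [-0.77, 2.02], [0.04, 2.7], [-1, 4.14], [0.28, 2.66], [-3.11, 3.11]. Speed limits (rad/s): [2.57, 2.57, 3.14, 3.14, 3.14, 3.14].

## Interface

Orientations are given as [roll, pitch, yaw] about the fixed x, y, z axes, in that order (R = Rz(yaw) Ry(pitch) Rx(roll)).
In Python, from plant import bot gives the robot as it stands. The module is installed in compiled form; this text tells all that it offers.
- The arm moves only by the shell command python3 -m jog 'ROWS' [OPENING]. ROWS is JSON, a list of rows, each a list of 6 numbers: the shift along the tool's x, y, z in mm, then the turn, a rotation vector about the tool's x, y, z in rad. In form: [[dx, dy, dz, rx, ry, rz], ...]. A call has 1 to 12 rows; each row shifts and turns the commanded pose from where the row before left it, along the tool's axes as they then stand; what a row does not reach is not made up. A row lasts 1/10 s, in which the tool goes at most 50 mm and 8.59 degrees, less where a joint would pass 70% of its speed; a pose out of reach is approached as far as the arm can. A call with a gripper value outside its range is refused whole. OPENING is the opening in per cent of the stroke, from 0 (shut) to 100 (fully open), set as the call begins (- or left out, the last holds). The fingers move at their own pace and stop on an object; the grip force is fixed at half the most. Time passes only in rows, so rows that do not move let the fingers close. It gives the time, the measured TCP pose, the force, the opening and the grip force at its end, in the units of the state.
- bot.get_obs(): the state, without advancing time (a new reading comes with each control period).
- bot.capture(name): name is "scene" or "top" or "wrist"; returns the picture (400x640x3 uint8, red, green, blue); there is no depth.
- bot.camera_model(name): a dict with "fx", "fy", "cx", "cy" (pixels), "dist_coeffs" ([k1, k2, p1, p2, k3] as OpenCV has them; the pictures are not rectified), "position" and "orientation" of the camera in the world; the wrist camera has in their place "T_tool_cam" (4x4, takes a point from camera to tool coordinates, whose origin is the TCP and whose axes are the flange's). Camera axes: x right, y down, z forward; pixel columns grow to the right and rows downward; lengths in mm; the calibration is good to about 2 mm. A picture is of the moment at which its call begins: read the wrist's pose just before it. camera_model takes no time and is no camera call.
- bot.close_job(): hands the job in; it is judged then, once.
Trained networks look in the newest picture that a camera, given by its name, has taken for a name from the list of things; names that differ only in an ending like _2 or _b are one class to them, and where a whole thing is asked for, a point or a joint stands for the part that bears it (a point fixed in the world has none). Each returns a list of dicts, best first, with "p" (0 to 1); they miss things now and then, are a little off and sometimes report something else, mostly with a low value. They report only what shows in the picture. A call takes as long as a camera call. They do not tell look-alikes from the thing itself.
- bot.outline_of(target, camera): "mask" (400x640 bool, what is visible of it) and "pixel" ([column, row] in pixels, amid what is visible of it).
The state is a dict: "time": time; "joint_positions": joint angles; "dq": joint speeds; "tau": joint torques, N m; "tool_pos": TCP position; "tcp_rot": TCP orientation; "contact_force": force on the tool from outside, world axes, zero at the start; "moment": the same for the moment, N m; "grip_width": finger opening in mm; "finger_force": force on a finger pad.
Only numpy, scipy, OpenCV 4.12 (cv2) and the standard library are available. Lean on these libraries where they do the work, as an engineer would, in place of code of your own. Each camera call takes 0.05 s, during which the arm holds its last target. There are 200 camera calls.

## Task

Stand the two small loose round tins, the same as the two already in the plywood carrier, upright, side by side in the empty bay of the carrier, so that both its bays hold a neat row of two. Then take the carrier by its middle grip, lift it level about 10 cm clear of the bench with all four tins standing in it, and finish while holding it there, still and level. Keep the carrier level throughout and leave the other things on the bench where they are.

Things in the scene. Friction and masses are not known exactly. Their poses are not given: they have to be found in the camera images.
- carrier: Loose plywood tray 78 (x) by 316 mm (y), 0.32 kg empty, with an upright hand grip in the middle. Origin: centre of underside; z up. Floor 8 mm thick; walls 6 mm thick, tops 28 mm above the underside. A solid 28 mm high block fills y = -32 to 32 mm; either side is a bay for two tins in a row along y. The +y bay starts empty, the -y bay full.
- grip (a point): Centre of the carrier's wooden hand grip, 102 mm straight above the carrier's origin: a block 60 mm (carrier x) by 24 mm (carrier y) by 36 mm high, top 120 mm above the underside, on an upright board 18 mm thick. With two tins in each bay the carrier balances under it. Axes as the carrier's.
- empty_bay (a point): Centre of the floor of the empty bay, 8 mm above the carrier's underside, 92 mm along the carrier's +y. Axes as the carrier's. The bay is 66 mm (x) by 120 mm (y) inside, so two tins stand evenly spaced with centres about 29 mm either side of this point along y.
- tin_a_mid (a point): Centre (half-way up) of a plain round steel screw-top tin, 52 mm across, 60 mm tall, about 80 g, standing loose on the bench to the robot's left, to be loaded; z is the tin's axis (up).
- tin_b_mid (a point): Centre (half-way up) of a plain round steel screw-top tin, 52 mm across, 60 mm tall, about 80 g, standing loose on the bench to the robot's left, to be loaded; z is the tin's axis (up).
- tin_c_mid (a point): Centre (half-way up) of a plain round steel screw-top tin, 52 mm across, 60 mm tall, about 80 g, already standing in the full bay of the carrier, next to the grip; z is the tin's axis (up).
- tin_d_mid (a point): Centre (half-way up) of a plain round steel screw-top tin, 52 mm across, 60 mm tall, about 80 g, already standing in the full bay of the carrier, at its outer end; z is the tin's axis (up).
- tape: Roll of black tape lying flat near the loose tins, a ring 80 mm across, 24 mm high, origin under its centre; a bystander to leave alone, like the flat tin, big labelled paint can, hammer, screwdriver, wrench and wooden offcut also lying about.
There are look-alikes about, which are no part of the job. What is shaped like the part that bears tin_b_mid but blue is not meant. What is shaped like the part that bears tin_a_mid but purple or red is not meant.

How it is judged (in metres and radians):
On the way, in this order (a step that is already met when the one before it is completed fails the run):
1. both loose tins stand side by side in the empty bay, the carrier still on the bench (x of tin_a_mid in the frame of carrier between -0.012 and 0.012 m and y of tin_a_mid in the frame of carrier between 0.05 and 0.136 m and z of tin_a_mid in the frame of carrier between 0.03 and 0.046 m and angle between the z axis of each of tin_a_mid, tin_b_mid, tin_c_mid, tin_d_mid and the z axis of carrier, either way round below 0.15 rad and x of tin_b_mid in the frame of carrier between -0.012 and 0.012 m and y of tin_b_mid in the frame of carrier between 0.05 and 0.136 m and z of tin_b_mid in the frame of carrier between 0.03 and 0.046 m and x of tin_c_mid in the frame of carrier between -0.012 and 0.012 m and y of tin_c_mid in the frame of carrier between -0.136 and -0.05 m and z of tin_c_mid in the frame of carrier between 0.03 and 0.046 m and x of tin_d_mid in the frame of carrier between -0.012 and 0.012 m and y of tin_d_mid in the frame of carrier between -0.136 and -0.05 m and z of tin_d_mid in the frame of carrier between 0.03 and 0.046 m and height (world z) of carrier below 0.01 m), for 0.2 s.
2. the carrier is lifted clear and level with its four tins (height (world z) of carrier between 0.06 and 0.16 m and angle between carrier's own z axis and vertical below 0.1 rad and x of tin_a_mid in the frame of carrier between -0.012 and 0.012 m and y of tin_a_mid in the frame of carrier between 0.05 and 0.136 m and z of tin_a_mid in the frame of carrier between 0.03 and 0.046 m and angle between the z axis of each of tin_a_mid, tin_b_mid, tin_c_mid, tin_d_mid and the z axis of carrier, either way round below 0.15 rad and x of tin_b_mid in the frame of carrier between -0.012 and 0.012 m and y of tin_b_mid in the frame of carrier between 0.05 and 0.136 m and z of tin_b_mid in the frame of carrier between 0.03 and 0.046 m and x of tin_c_mid in the frame of carrier between -0.012 and 0.012 m and y of tin_c_mid in the frame of carrier between -0.136 and -0.05 m and z of tin_c_mid in the frame of carrier between 0.03 and 0.046 m and x of tin_d_mid in the frame of carrier between -0.012 and 0.012 m and y of tin_d_mid in the frame of carrier between -0.136 and -0.05 m and z of tin_d_mid in the frame of carrier between 0.03 and 0.046 m), for 0.5 s.
At the end, for the whole second after the job is handed in: Carrier held by the fingers (over 2 N), underside 60 to 160 mm above the bench, tilt under 0.10 rad, still (30 mm/s, 0.15 rad/s), touching nothing else; tins a, b in the bay that was empty, c, d in the other, on its floor, upright within 0.15 rad, within 12 mm of its middle line (all of step 2 and linear speed of carrier below 0.03 m/s and angular speed of carrier below 0.15 rad/s and contact force between the fingers and carrier above 2 N and contact force between carrier and tape below 0.1 N and contact force between carrier and flat_tin below 0.1 N and contact force between carrier and paint_can below 0.1 N and contact force between carrier and hammer below 0.1 N and contact force between carrier and screwdriver below 0.1 N and contact force between carrier and wrench below 0.1 N and contact force between carrier and offcut below 0.1 N and contact force between carrier and table below 0.1 N and contact force between carrier and drawers below 0.1 N and contact force between carrier and vise below 0.1 N and contact force between carrier and toolbox below 0.1 N and contact force between carrier and grinder below 0.1 N); the arm keeps its last pose, push and grip.
It fails at once if the carrier tips more than 0.2 rad (angle between carrier's own z axis and vertical above 0.2 rad).
It fails at once if a bystander is moved more than 30 mm (distance of any of tape, flat_tin, paint_can, hammer, screwdriver, wrench, offcut from where it was at the start of the episode above 0.03 m).
It also fails if it takes over 64 s, if anything falls off the work surface, if the arm or the gripper's body presses on something with over 40 N, if the wrist force passes 120 N, or if a joint passes its speed limit or range.

## Working session

There is one attempt and no reset: what is moved stays moved. The work goes in short steps, Python scripts to look and compute and a shell command to move; the robot and the scene stay as the last step left them, time stands still between calls to the robot, and variables do not carry over. Pictures are saved under pics/ and viewed, at most 10 in all, crops included, and the job is handed in when it is done.

```bash
mkdir -p pics; cat > h.py <<'E'
import numpy as np,cv2
from plant import bot
from scipy.spatial.transform import Rotation as R
def cam(n,obs=None):
    m=bot.camera_model(n)
    K=np.array([[m['fx'],0,m['cx']],[0,m['fy'],m['cy']],[0,0,1.]]);d=np.array(m['dist_coeffs'],float)
    if n=='wrist':
        o=obs or bot.get_obs();T=np.eye(4);T[:3,:3]=R.from_euler('xyz',o['tcp_rot']).as_matrix();T[:3,3]=o['tool_pos']
        T=T@np.array(m['T_tool_cam'])
    else:
        T=np.eye(4);q=np.array(m['orientation'],float)
        T[:3,:3]=q if q.shape==(3,3) else (R.from_euler('xyz',q) if q.size==3 else R.from_quat(q)).as_matrix();T[:3,3]=m['position']
    return K,d,T
def world(px,z,c):
    K,d,T=c
    u=cv2.undistortPoints(np.array(px,float).reshape(-1,1,2),K,d).reshape(-1,2)
    r=np.c_[u,np.ones(len(u))]@T[:3,:3].T
    return T[:3,3]+r*((z-T[2,3])/r[:,2:])
def proj(P,c):
    K,d,T=c;Ti=np.linalg.inv(T)
    return cv2.projectPoints(np.array(P,float).reshape(-1,1,3),cv2.Rodrigues(Ti[:3,:3])[0],Ti[:3,3],K,d)[0].reshape(-1,2)
def save(n,im): cv2.imwrite('pics/'+n+'.png',im[:,:,::-1])
E
python3 - <<'E'
from h import *
for n in['top','scene']:
    m=bot.camera_model(n);print(n,m['position'],m['orientation'],m['fx'])
    save(n+'0',bot.capture(n))
    for t in(['tin_a_mid','carrier','grip','tape'] if n=='top' else []):
        for r in bot.outline_of(t,n):
            v=world(r['pixel'],{'tin_a_mid':60,'grip':120}.get(t,20),cam(n))[0]
            print(t,round(r['p'],2),np.round(r['pixel']),r['mask'].sum(),v.round())
print(bot.camera_model('wrist')['T_tool_cam'],bot.get_obs()['tcp_rot'])
E
```

```text
top [389.75558057  48.58197656 914.56392226] [-2.99119419  0.01581603 -1.59008085] 402.28794060520283
tin_a_mid 0.88 [205. 188.] 572 [554. 319.  60.]
tin_a_mid 0.76 [199. 278.] 620 [360. 328.  60.]
tin_a_mid 0.69 [199. 233.] 614 [455. 331.  60.]
carrier 0.58 [394. 174.] 3642 [ 583. -101.   20.]
grip 0.74 [400. 177.] 3914 [556. -95. 120.]
tape 0.93 [270. 251.] 672 [416. 181.  20.]
scene [1019.93470245 -300.7076506   797.44571259] [-2.42060791 -0.01429454  0.99320082] 437.66767877773634
[[ 1.31520228e-03 -9.65972430e-01 -2.58641711e-01  6.89976691e+01]
 [ 9.99998385e-01  1.58732885e-03 -8.43312345e-04  5.92206630e-01]
 [ 1.22516592e-03 -2.58640184e-01  9.65972957e-01 -1.57058503e+02]
 [ 0.00000000e+00  0.00000000e+00  0.00000000e+00  1.00000000e+00]] [-3.14122112e+00 -7.05532032e-05  4.58779336e-01]
```

View pics/top0.png

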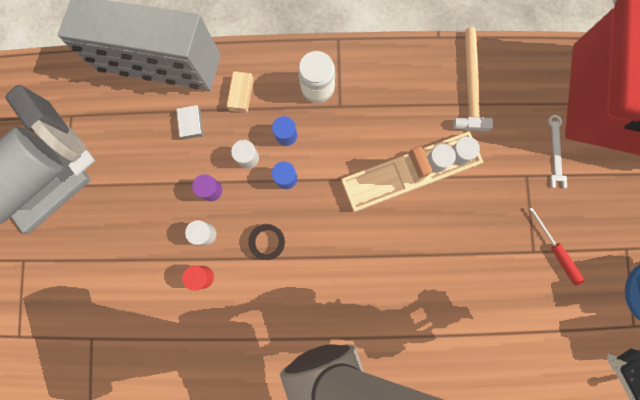

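View pics/scene0.png

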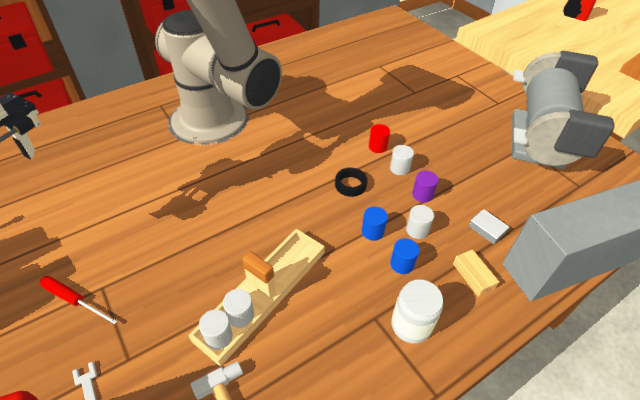

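The top picture shows the grey loose tins at (245,154) and (201,233), with blue, purple and red look-alikes nearby. The carrier runs from (347,195) to (477,145), its empty bay at the left end.

```bash
cat >> h.py <<'E'
from scipy.optimize import minimize
def cyl(x,y,r=26,z0=0,h=60):
    a=np.linspace(0,2*np.pi,40);p=np.c_[x+r*np.cos(a),y+r*np.sin(a)]
    return np.r_[np.c_[p,np.full(40,z0)],np.c_[p,np.full(40,z0+h)]]
def poly(P,c,im=None):
    m=np.zeros((400,640),np.uint8);cv2.fillConvexPoly(m,cv2.convexHull((proj(P,c)*16).astype(np.int32)),1,shift=4);return m>0
def iou(a,b): return (a&b).sum()/max((a|b).sum(),1)
def fit_tin(mask,c,xy,z0=0):
    f=lambda v:1-iou(mask,poly(cyl(v[0],v[1],z0=z0),c))
    r=minimize(f,xy,method='Nelder-Mead',options=dict(initial_simplex=np.array(xy)+[[0,0],[15,0],[0,15]],xatol=.3,fatol=1e-4));return r.x,1-r.fun
def box(x0,x1,y0,y1,z0,z1): return np.array([[x,y,z] for x in(x0,x1) for y in(y0,y1) for z in(z0,z1)],float)
def carr(v,c):
    x,y,t=v;M=np.array([[np.cos(t),-np.sin(t),0],[np.sin(t),np.cos(t),0],[0,0,1]]);o=np.array([x,y,0])
    m=poly(box(-39,39,-158,158,0,28)@M.T+o,c)|poly(box(-30,30,-12,12,28,120)@M.T+o,c)
    for yy in(-63,-121):
        q=M@[0,yy,0]+o;m|=poly(cyl(q[0],q[1],z0=8),c)
    return m
def tins(n):
    im=bot.capture(n);o=bot.get_obs();c=cam(n,o);hsv=cv2.cvtColor(im,cv2.COLOR_RGB2HSV);out=[]
    for r in bot.outline_of('tin_a_mid',n):
        s=np.median(hsv[r['mask']][:,1]);p=world(r['pixel'],40,c)[0,:2]
        out.append((round(r['p'],2),int(s),r['mask'],p))
    return im,c,out
E
python3 - <<'E'
from h import *
im,c,out=tins('top')
for p,s,m,xy in out: print(p,s,xy.round(),*fit_tin(m,c,xy))
ps=[[342,180],[473,133],[482,158],[352,210]]
w=world(ps,28,c);print(w.round())
for r in bot.outline_of('carrier','top'):
    print(r['p'],r['mask'].sum());m=r['mask'];cnt=max(cv2.findContours(m.astype(np.uint8),0,1)[0],key=len)
    print(cv2.boxPoints(cv2.minAreaRect(cnt)))
    v0=[w[:,0].mean(),w[:,1].mean(),np.arctan2(*( (w[0]+w[3]-w[1]-w[2])[[1,0]]))-np.pi/2]
    f=lambda v:1-iou(m,carr([v[0],v[1],v[2]/100],c))
    s=minimize(f,[v0[0],v0[1],v0[2]*100],method='Nelder-Mead',options=dict(initial_simplex=np.array([v0[0],v0[1],v0[2]*100])+[[0,0,0],[12,0,0],[0,12,0],[0,0,10]]))
    print(v0,s.x,s.fun)
E
```

```text
0.65 13 [454. 333.] [456.82054727 334.23148049] 0.8573573573573574
0.63 119 [563. 328.] [559.58354737 321.21089169] 0.9217791411042945
0.61 170 [357. 337.] [359.94228967 339.53905815] 0.9410071942446043
0.43 93 [ 569. -108.] [ 585.11438993 -143.37929705] 0.16783945790982535
[[ 571.   19.   28.]
 [ 675. -286.   28.]
 [ 615. -302.   28.]
 [ 502.   -2.   28.]]
0.86 3867
[[338.94098 174.8717 ]
 [470.0301  125.5371 ]
 [484.06696 162.83505]
 [352.97784 212.16965]]
[np.float64(590.5909666364514), np.float64(-142.63704849777733), np.float64(0.3442225474948879)] [ 591.26687833 -142.17165613   33.96558475] 0.24614182457511236
```

```bash
cat >> h.py <<'E'
def delta(x,y,z,yaw=None):
    o=bot.get_obs();M=R.from_euler('xyz',o['tcp_rot'])
    d=M.inv().apply(np.array([x,y,z])-o['tool_pos'])
    if yaw is None: yaw=o['tcp_rot'][2]
    rv=(M.inv()*R.from_euler('xyz',[np.pi,0,yaw])).as_rotvec()
    print('t',round(o['time'],2),'delta',d.round(1),'rot',rv.round(3))
E
python3 - <<'E'
from h import *
im=bot.capture('top');c=cam('top');h=cv2.cvtColor(im,cv2.COLOR_RGB2HSV).astype(int)
for n,px in dict(t1=(201,233),t2=(245,154),b1=(285,131),b2=(285,175),pur=(207,188)).items():
    sat=h[:,:,1];m=(sat<70)&(h[:,:,2]>60) if n[0]=='t' else ((h[:,:,0]>95)&(h[:,:,0]<170)&(sat>70))
    l=cv2.connectedComponents(m.astype(np.uint8))[1];mm=l==l[px[1],px[0]]
    print(n,mm.sum(),*fit_tin(mm,c,world([px],40,c)[0,:2]))
E
python3 -m jog '[[0,0,0,0,0,-0.145],[0,0,0,0,0,-0.145],[0,0,0,0,0,-0.145],[0,0,0,0,0,-0.145],[0,0,0,0,0,-0.145],[0,0,0,0,0,-0.145],[0,0,0,0,0,-0.145],[0,0,0,0,0,-0.145],[0,0,0,0,0,-0.145],[0,0,0,0,0,-0.146]]' 80
python3 -c "
from h import *
delta(560,-80,227,1.91)"
```

```text
t1 632 [457.20080696 335.62419938] 0.9475262368815592
t2 600 [636.09886017 238.20985038] 0.943217665615142
b1 555 [687.01904349 146.63463797] 0.8922829581993569
b2 526 [583.90536093 149.25722857] 0.8945578231292517
pur 609 [559.08503811 323.33242287] 0.9325153374233128
time: 1.5
tool_pos: [232.5, -470.7, 226.8]
tcp_rot: [-3.142, 0.0, 1.916]
contact_force: [0.7, 0.5, -0.1]
grip_width: 73.3
finger_force: 0.0
t 1.5 delta [ 2.569e+02  4.403e+02 -3.000e-01] rot [-0.     0.     0.006]
```

```bash
python3 -m jog '[[23,40,0,0,0,0],[23,40,0,0,0,0],[23,40,0,0,0,0],[23,40,0,0,0,0],[23,40,0,0,0,0],[23,40,0,0,0,0],[23,40,0,0,0,0],[23,40,0,0,0,0],[23,40,0,0,0,0],[23,40,0,0,0,0],[27,40,0,0,0,0],[0,0,0,0,0,0]]'
python3 - <<'E'
from h import *
im,c,out=tins('wrist');save('w1',im)
for p,s,m,xy in out:print(p,s,xy.round(),m.sum())
for t in('carrier','grip'):
    for r in bot.outline_of(t,'wrist'): print(t,r['p'],r['pixel'],r['mask'].sum(),world(r['pixel'],20,c))
delta(636,238,150,1.91)
E
```

```text
time: 2.7
tool_pos: [564.5, -77.2, 226.3]
tcp_rot: [3.14, -0.001, 1.915]
contact_force: [0.4, -0.0, 0.0]
grip_width: 73.9
finger_force: 0.0
carrier 0.78 [323.3, 183.1] 11490 [[566.05848882 -83.95176382  20.        ]]
grip 0.94 [322.3, 185.1] 11093 [[565.7630137  -86.61548185  20.        ]]
t 2.9 delta [277.8 176.8  76.4] rot [-0.001  0.    -0.001]
```

View pics/w1.png

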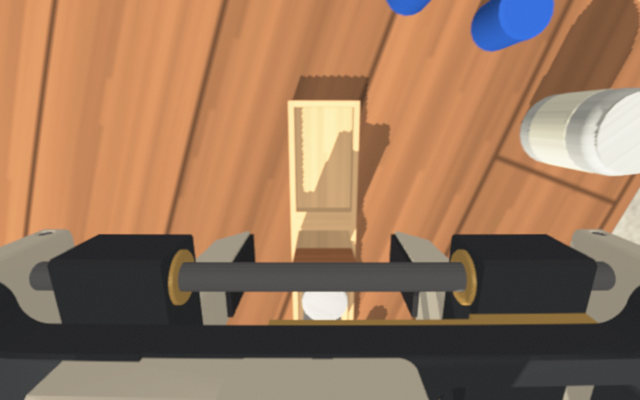

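The close view shows the carrier's empty end, with outer rim corners at about (288,101) and (359,100); the block's edge runs along row 211. The tool is nearly aligned with the carrier.

```bash
python3 - <<'E'
from h import *
c=cam('wrist')
w=world([[288,101],[359,100],[291,235],[358,235],[302,211],[352,211],[295,107],[353,107]],28,c);print(w.round(1))
e=w[1]-w[0];print(np.linalg.norm(e),np.arctan2(e[1],e[0]))
for a,b in((2,0),(3,1)):
    d=w[b]-w[a];print(np.arctan2(-d[0],d[1]))
t=.345;ax=np.array([-np.sin(t),np.cos(t)]);end=(w[0]+w[1])[:2]/2
print('origin',end-158*ax,'grid',end-37*ax,end-95*ax)
E
```

```text
[[ 497.6  -13.2   28. ]
 [ 569.6   13.4   28. ]
 [ 548.4 -159.    28. ]
 [ 624.7 -132.    28. ]
 [ 551.4 -125.9   28. ]
 [ 607.1 -106.2   28. ]
 [ 506.7  -16.6   28. ]
 [ 566.1    4.4   28. ]]
76.82348422897178 0.3532603069026466
0.3357728599671667
0.3620054535594621
origin [ 587.04100516 -148.58465446] grid [546.11920721 -34.7145247 ] [565.73461449 -89.29690095]
```

```bash
python3 -m jog '[[28,18,5,0,0,0],[28,18,5,0,0,0],[28,18,5,0,0,0],[28,18,5,0,0,0],[28,18,5,0,0,0],[28,18,5,0,0,0],[28,18,5,0,0,0],[28,18,5,0,0,0],[20,17,5,0,0,0],[0,0,0,0,0,0]]'
python3 - <<'E'
from h import *
im,c,out=tins('wrist');save('w2',im)
for p,s,m,xy in out:print(p,s,m.sum(),*fit_tin(m,c,xy))
print(proj([[636,238,60]],c))
E
```

```text
time: 3.9
tool_pos: [632.8, 202.8, 180.7]
tcp_rot: [-3.141, -0.001, 1.911]
contact_force: [-0.5, -0.5, -0.4]
grip_width: 73.6
finger_force: 0.0
0.7 17 1136 [455.99399242 333.63150827] 0.9663503019844694
[[339.82015146 159.17584606]]
```

View pics/w2.png

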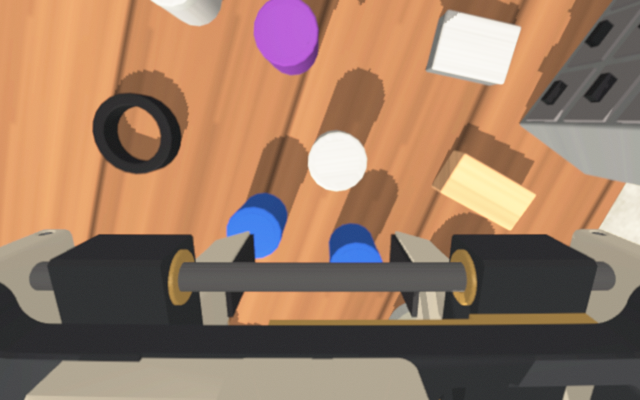

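The wrist view shows the grey tin's lid centred at (337,161), a few pixels from the prediction (340,159).

```bash
python3 - <<'E'
from h import *
w=world([[337,161]],60,cam('wrist'))[0];print(w)
delta(w[0],w[1],26,1.915)
E
```

```text
[634.30525617 234.64421101  60.        ]
t 4.0 delta [ 32.1  13.1 155.5] rot [-0.001  0.001 -0.006]
```

```bash
python3 -m jog '[[32,13,10,0,0,0],[0,0,40,0,0,0],[0,0,40,0,0,0],[0,0,30,0,0,0],[0,0,20,0,0,0],[0,0,15,0,0,0],[0,0,0,0,0,0]]'
python3 -m jog '[[0,0,0,0,0,0],[0,0,0,0,0,0],[0,0,0,0,0,0],[0,0,0,0,0,0],[0,0,0,0,0,0],[0,0,0,0,0,0]]' 30
python3 -m jog '[[0,0,-20,0,0,0],[0,0,-40,0,0,0],[0,0,-40,0,0,0],[0,0,-20,0,0,0],[0,0,0,0,0,0]]'
python3 -c "
from h import *
delta(546,-35,147,1.92)"
```

```text
time: 4.7
tool_pos: [633.4, 234.2, 25.0]
tcp_rot: [-3.138, 0.0, 1.908]
contact_force: [-0.2, -0.4, -1.0]
grip_width: 74.0
finger_force: 0.0
time: 5.3
tool_pos: [635.1, 236.2, 28.1]
tcp_rot: [3.139, 0.0, 1.91]
contact_force: [-0.2, -0.6, 6.1]
grip_width: 51.6
finger_force: 30.0
time: 5.8
tool_pos: [636.1, 236.8, 150.8]
tcp_rot: [3.134, 0.001, 1.91]
contact_force: [0.0, 0.2, -0.4]
grip_width: 51.2
finger_force: 30.0
t 5.8 delta [-226.3 -175.4    2.7] rot [ 0.007  0.001 -0.01 ]
```

```bash
python3 -m jog '[[-28,-17,0,0,0,0],[-28,-17,0,0,0,0],[-28,-17,0,0,0,0],[-28,-17,0,0,0,0],[-28,-17,0,0,0,0],[-28,-17,0,0,0,0],[-28,-17,0,0,0,0],[-28,-17,0,0,0,0],[-28,-17,0,0,0,0],[-28,-21,0,0,0,-0.01],[0,0,0,0,0,0]]'
python3 - <<'E'
from h import *
im=bot.capture('wrist');c=cam('wrist');save('w3',im)
delta(566,-89,34,1.92)
o=np.array([587,-149]);t=.35;M=np.array([[np.cos(t),-np.sin(t)],[np.sin(t),np.cos(t)]])
print(proj([[*(o+M@p),28] for p in([-39,158],[39,158],[-33,152],[33,152])],c).round())
E
```

```text
time: 6.9
tool_pos: [561.5, -89.1, 144.9]
tcp_rot: [-3.138, -0.001, 1.916]
contact_force: [0.0, 0.7, -0.5]
grip_width: 51.5
finger_force: 30.0
t 6.95 delta [ -3.2   3.4 111.1] rot [-0.002 -0.002 -0.004]
[[278.  90.]
 [372.  90.]
 [285.  98.]
 [365.  98.]]
```

View pics/w3.png

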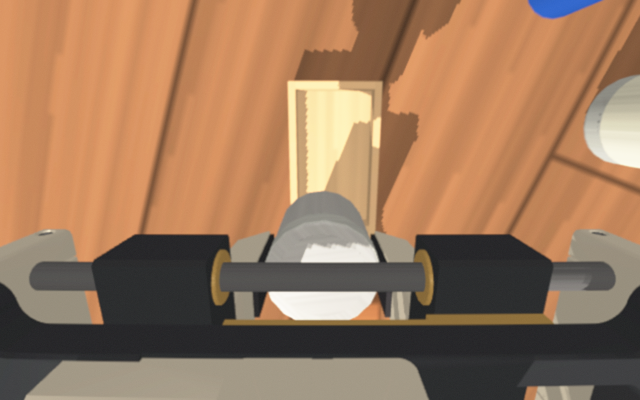

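The view shows the rim's outer corners at (288,81) and (382,81), about 10 px off the prediction, so I recompute from this settled view.

```bash
python3 - <<'E'
from h import *
c=cam('wrist');w=world([[288,81],[382,81],[290,205],[378,215],[292,90],[377,92]],28,c)[:,:2]
e=w[1]-w[0];print(np.linalg.norm(e),np.arctan2(e[1],e[0]),[np.arctan2(w[a][0]-w[b][0],w[b][1]-w[a][1]) for a,b in((2,0),(3,1))])
print(np.linalg.norm(w[5]-w[4]))
t=.345;ax=np.array([-np.sin(t),np.cos(t)])
for q in((w[0]+w[1])/2,(w[4]+w[5])/2+6*ax):
    print('origin',q-158*ax,q-95*ax); delta(*(q-95*ax),34,1.916)
E
```

```text
77.3291902113855 0.3473411881768958 [np.float64(0.3372293293447618), np.float64(0.3631136805895294)]
70.46510380489832
origin [ 591.50071272 -139.63118959] [570.19432206 -80.34343608]
t 6.95 delta [  3.6  10.3 111.1] rot [-0.002 -0.002  0.   ]
origin [ 591.84202838 -141.45043649] [570.53563771 -82.16268297]
t 6.95 delta [  1.7  10.  111.1] rot [-0.002 -0.002  0.   ]
```

```bash
python3 -m jog '[[2,10,0,0,0,0],[0,0,30,0,0,0],[0,0,30,0,0,0],[0,0,25,0,0,0],[0,0,12,0,0,0],[0,0,8,0,0,0],[0,0,3,0,0,0],[0,0,0,0,0,0],[0,0,0,0,0,0]]'
python3 - <<'E'
from h import *
im=bot.capture('wrist');save('w4',im)
delta(570.4,-81.5,35,1.916)
E
```

```text
time: 7.85
tool_pos: [572.8, -80.6, 39.7]
tcp_rot: [3.14, 0.001, 1.92]
contact_force: [0.7, 1.5, -0.4]
grip_width: 51.4
finger_force: 30.0
t 7.9 delta [ 0.  -2.5  4.7] rot [0.002 0.001 0.004]
```

View pics/w4.png

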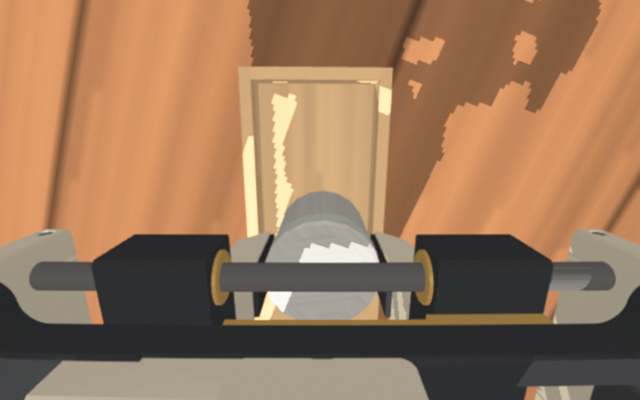

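Seen close, the tin sits inside the bay; its centre is at column 321 against the bay's 315, so it goes 2.5 mm sideways and then down.

```bash
python3 -m jog '[[0,-2.5,0,0,0,0],[0,0,3,0,0,0],[0,0,1.5,0,0,0],[0,0,0,0,0,0],[0,0,0,0,0,0]]'
python3 -m jog '[[0,0,0,0,0,0],[0,0,0,0,0,0],[0,0,0,0,0,0],[0,0,-10,0,0,0],[0,0,-30,0,0,0],[0,0,-40,0,0,0],[0,0,-40,0,0,0],[0,0,-40,0,0,0],[0,0,0,0,0,0],[0,0,0,0,0,0]]' 80
python3 - <<'E'
from h import *
im=bot.capture('wrist');c=cam('wrist');save('w5',im)
o=np.array([591.5,-141]);t=.345;M=np.array([[np.cos(t),-np.sin(t)],[np.sin(t),np.cos(t)]])
print('outer slot',o+M@[0,121])
delta(457,334,160,1.916)
E
```

```text
time: 8.4
tool_pos: [569.8, -81.7, 36.0]
tcp_rot: [3.141, 0.001, 1.92]
contact_force: [-4.5, 0.0, 13.2]
grip_width: 51.6
finger_force: 30.0
time: 9.4
tool_pos: [570.1, -81.4, 195.6]
tcp_rot: [3.14, 0.002, 1.92]
contact_force: [-0.8, -0.6, -0.2]
grip_width: 73.5
finger_force: 0.0
outer slot [550.57820205 -27.12987023]
t 9.45 delta [428.6  36.4  34.2] rot [-0.    -0.     0.004]
```

```bash
python3 -m jog '[[44,4,2,0,0,0],[44,4,2,0,0,0],[44,4,2,0,0,0],[44,4,2,0,0,0],[44,4,2,0,0,0],[44,4,2,0,0,0],[44,4,2,0,0,0],[44,4,0,0,0,0],[44,4,0,0,0,0],[0,0,0,0,0,0],[0,0,0,0,0,0],[0,0,0,0,0,0]]'
python3 - <<'E'
from h import *
im,c,out=tins('wrist');save('w6',im)
for p,s,m,xy in out:print(p,s,m.sum(),*fit_tin(m,c,xy))
print(proj([[457,334,60]],c));h=cv2.cvtColor(im,cv2.COLOR_RGB2HSV)
px=proj([[457,334,60]],c)[0].astype(int)
m=((h[:,:,1]<60)&(h[:,:,2]>100)).astype(np.uint8);m[235:]=0;l=cv2.connectedComponents(m)[1];mm=l==l[px[1],px[0]]
print(mm.sum(),fit_tin(mm,c,[457,334]))
delta(457,334,26,1.916)
E
```

```text
time: 10.65
tool_pos: [468.0, 302.0, 179.2]
tcp_rot: [-3.139, 0.001, 1.919]
contact_force: [0.5, 0.3, 0.2]
grip_width: 73.3
finger_force: 0.0
0.97 8 2822 [456.96573697 335.24865543] 0.9777700590482806
0.59 146 3301 [558.69562337 323.18634354] 0.9803220035778175
[[322.89323241 158.84178182]]
2809 (array([457.65995416, 334.67298924]), np.float64(0.9767037552155772))
t 10.75 delta [ 34.3   0.4 153.7] rot [-0.001  0.     0.002]
```

View pics/w6.png

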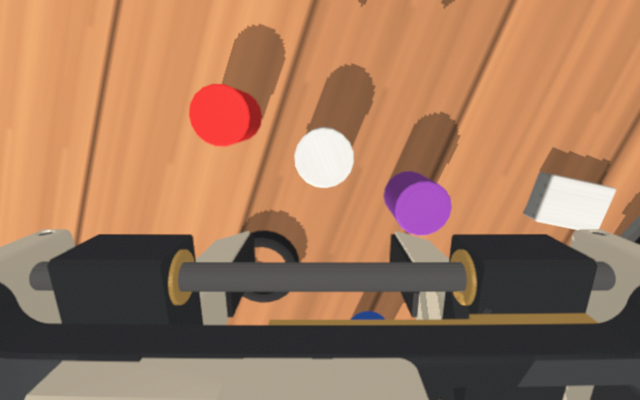

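The grey tin's lid is at (324,158) between the red and purple ones, as predicted.

```bash
python3 -m jog '[[35,0.5,10,0,0,0],[0,0,40,0,0,0],[0,0,40,0,0,0],[0,0,30,0,0,0],[0,0,20,0,0,0],[0,0,13,0,0,0],[0,0,0,0,0,0],[0,0,0,0,0,0]]'
python3 -m jog '[[0,0,0,0,0,0],[0,0,0,0,0,0],[0,0,0,0,0,0],[0,0,0,0,0,0],[0,0,0,0,0,0],[0,0,0,0,0,0]]' 30
python3 -m jog '[[0,0,-20,0,0,0],[0,0,-40,0,0,0],[0,0,-40,0,0,0],[0,0,-20,0,0,0],[0,0,0,0,0,0]]'
python3 -c "
from h import *
delta(550.6,-27.1,147,1.916)"
```

```text
time: 11.55
tool_pos: [457.4, 335.9, 27.9]
tcp_rot: [3.141, -0.0, 1.919]
contact_force: [-0.2, -1.1, 0.5]
grip_width: 73.4
finger_force: 0.0
time: 12.15
tool_pos: [457.0, 336.3, 27.9]
tcp_rot: [3.14, -0.0, 1.92]
contact_force: [-0.8, -1.6, 5.8]
grip_width: 51.5
finger_force: 30.0
time: 12.65
tool_pos: [458.1, 337.1, 150.3]
tcp_rot: [3.135, -0.001, 1.92]
contact_force: [0.2, -0.2, 0.0]
grip_width: 51.6
finger_force: 30.0
t 12.65 delta [-373.8  -37.7    2.7] rot [ 0.006 -0.001  0.004]
```

```bash
python3 -m jog '[[-41.5,-4.2,0,0,0,0],[-41.5,-4.2,0,0,0,0],[-41.5,-4.2,0,0,0,0],[-41.5,-4.2,0,0,0,0],[-41.5,-4.2,0,0,0,0],[-41.5,-4.2,0,0,0,0],[-41.5,-4.2,0,0,0,0],[-41.5,-4.2,0,0,0,0],[-41.5,-4.2,0,0,0,0],[0,0,40,0,0,0],[0,0,20,0,0,0],[0,0,0,0,0,0]]'
python3 -m jog '[[0,0,0,0,0,0],[0,0,0,0,0,0]]'
python3 - <<'E'
from h import *
im=bot.capture('wrist');save('w7',im)
delta(550.6,-27.1,36,1.916)
E
```

```text
time: 13.85
tool_pos: [545.6, -27.7, 82.7]
tcp_rot: [-3.134, -0.005, 1.919]
contact_force: [0.8, -0.2, -1.3]
grip_width: 51.5
finger_force: 30.0
time: 14.05
tool_pos: [549.4, -27.6, 88.0]
tcp_rot: [3.14, 0.001, 1.92]
contact_force: [0.1, 0.3, 0.3]
grip_width: 51.6
finger_force: 30.0
t 14.1 delta [ 0.1  1.  52.3] rot [0.002 0.001 0.004]
```

View pics/w7.png

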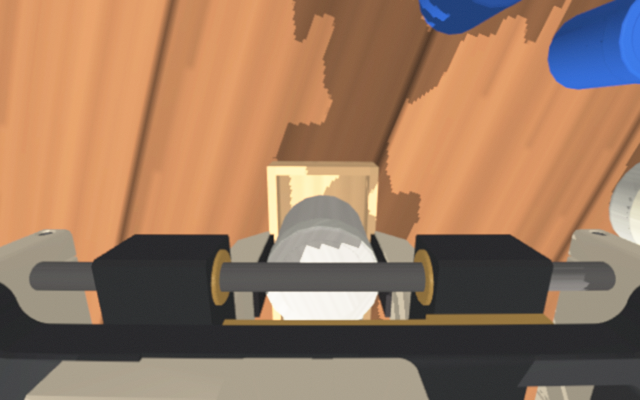

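The tin (column 321) is centred on the bay (267 to 378), with the end rim at row 163. I check the end distance by computation.

```bash
python3 - <<'E'
from h import *
c=cam('wrist');w=world([[267,163],[378,163]],28,c)[:,:2];q=w.mean(0);print(q,np.linalg.norm(w[1]-w[0]))
t=.345;ax=np.array([-np.sin(t),np.cos(t)]);delta(*(q-37*ax),36,1.916)
E
python3 -m jog '[[0,0.5,20,0,0,0],[0,0,15,0,0,0],[0,0,9,0,0,0],[0,0,4,0,0,0],[0,0,0,0,0,0],[0,0,0,0,0,0]]'
```

```text
[536.48184285   8.860984  ] 77.04798767038278
t 14.1 delta [ 1.8 -0.1 52.3] rot [0.002 0.001 0.004]
time: 14.7
tool_pos: [549.8, -27.6, 39.9]
tcp_rot: [3.141, 0.001, 1.92]
contact_force: [-0.4, 1.1, -0.4]
grip_width: 51.3
finger_force: 30.0
```

```bash
python3 -m jog '[[1,0,3,0,0,0],[0,0,1.5,0,0,0],[0,0,0,0,0,0],[0,0,0,0,0,0]]'
python3 -m jog '[[0,0,0,0,0,0],[0,0,0,0,0,0],[0,0,0,0,0,0],[0,0,-10,0,0,0],[0,0,-30,0,0,0],[0,0,-40,0,0,0],[0,0,-40,0,0,0],[0,0,-40,0,0,0],[0,0,0,0,0,0]]' 80
python3 -m jog '[[0,0,0,0,0,0.143],[0,0,0,0,0,0.143],[0,0,0,0,0,0.143],[0,0,0,0,0,0.143],[0,0,0,0,0,0.143],[0,0,0,0,0,0.143],[0,0,0,0,0,0.143],[0,0,0,0,0,0.143],[0,0,0,0,0,0.143],[0,0,0,0,0,0.143],[0,0,0,0,0,0.143],[0,0,0,0,0,0]]'
python3 -c "
from h import *
delta(591,-140.5,200,.347)"
```

```text
time: 15.1
tool_pos: [549.4, -26.6, 35.9]
tcp_rot: [3.14, 0.001, 1.92]
contact_force: [-2.0, 0.6, 7.6]
grip_width: 51.7
finger_force: 30.0
time: 16.0
tool_pos: [551.9, -27.1, 201.3]
tcp_rot: [3.132, 0.006, 1.92]
contact_force: [-0.0, -0.1, -0.4]
grip_width: 73.5
finger_force: 0.0
time: 17.2
tool_pos: [548.7, -26.6, 194.6]
tcp_rot: [-3.141, 0.0, 0.346]
contact_force: [-0.8, 0.4, -0.0]
grip_width: 73.1
finger_force: 0.0
t 17.2 delta [  1.2 121.5  -5.4] rot [-0.     0.    -0.001]
```

```bash
python3 -m jog '[[-16,40,0,0,0,0],[-17,40,0,0,0,0],[-16,41,0,0,0,0],[0,0,0,0,0,0],[0,0,0,0,0,0],[0,0,0,0,0,0]]'
python3 - <<'E'
from h import *
im=bot.capture('wrist');c=cam('wrist');save('w8',im)
o=np.array([591.5,-141,0]);M=R.from_euler('z',.346).as_matrix()
print(proj(np.array([[x,y,120] for x in(-30,30) for y in(-12,12)])@M.T+o,c).round())
tp=bot.capture('top');save('t8',cv2.resize(tp[100:240,310:510],None,fx=3,fy=3,interpolation=cv2.INTER_CUBIC))
E
```

```text
time: 17.8
tool_pos: [543.9, -156.2, 194.6]
tcp_rot: [-3.141, 0.0, 0.349]
contact_force: [0.6, -0.0, 0.7]
grip_width: 73.3
finger_force: 0.0
[[340. 186.]
 [308. 185.]
 [342. 102.]
 [308. 102.]]
```

View pics/w8.png

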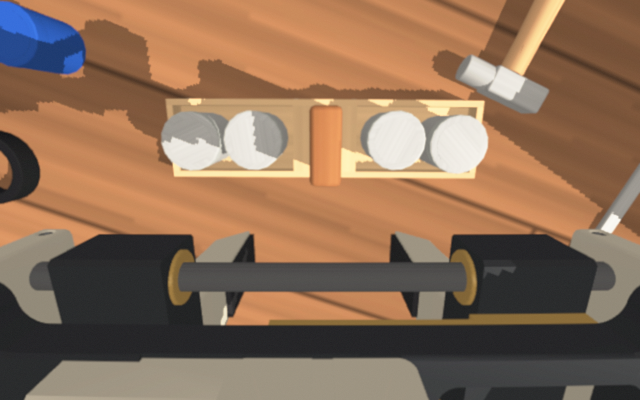

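All four tins stand in their bays, and the grip is at (326,146), within 3 px of the prediction.

```bash
python3 - <<'E'
from h import *
c=cam('wrist');w=world([[326,146.5]],120,c)[0];print(w);delta(w[0],w[1],83,.347)
E
```

```text
[ 591.05378175 -142.1857706   120.        ]
t 17.9 delta [ 48.8   3.4 111.7] rot [-0.     0.     0.002]
```

```bash
python3 -m jog '[[24,1.7,0,0,0,0],[25,1.7,0,0,0,0],[0,0,35,0,0,0],[0,0,35,0,0,0],[0,0,25,0,0,0],[0,0,16,0,0,0],[0,0,0,0,0,0],[0,0,0,0,0,0]]'
python3 -m jog '[[0,0,0,0,0,0],[0,0,0,0,0,0],[0,0,0,0,0,0],[0,0,0,0,0,0],[0,0,0,0,0,0],[0,0,0,0,0,0],[0,0,0,0,0,0],[0,0,0,0,0,0],[0,0,0,0,0,0]]' 10
```

```text
time: 18.7
tool_pos: [591.7, -142.9, 84.2]
tcp_rot: [3.141, -0.0, 0.348]
contact_force: [1.4, 0.2, -0.6]
grip_width: 73.6
finger_force: 0.0
time: 19.6
tool_pos: [591.0, -143.2, 83.7]
tcp_rot: [-3.141, 0.0, 0.347]
contact_force: [-2.3, 2.8, 2.1]
grip_width: 23.8
finger_force: 30.0
```

Gripped at 23.8 mm. Lifting smoothly.

```bash
python3 -m jog '[[0,0,-2,0,0,0],[0,0,-5,0,0,0],[0,0,-10,0,0,0],[0,0,-13,0,0,0],[0,0,-15,0,0,0],[0,0,-15,0,0,0],[0,0,-15,0,0,0],[0,0,-12,0,0,0],[0,0,-8,0,0,0],[0,0,-4,0,0,0],[0,0,-1,0,0,0],[0,0,0,0,0,0]]'
python3 -m jog '[[0,0,0,0,0,0],[0,0,0,0,0,0],[0,0,0,0,0,0],[0,0,0,0,0,0],[0,0,0,0,0,0],[0,0,0,0,0,0],[0,0,0,0,0,0],[0,0,0,0,0,0],[0,0,0,0,0,0],[0,0,0,0,0,0]]'
python3 - <<'E'
from h import *
save('s9',bot.capture('scene')); print(bot.get_obs()['dq'])
E
```

```text
time: 20.8
tool_pos: [591.0, -143.6, 183.3]
tcp_rot: [-3.141, 0.001, 0.347]
contact_force: [0.2, 0.2, -6.6]
grip_width: 23.8
finger_force: 30.0
time: 21.8
tool_pos: [591.2, -143.6, 183.7]
tcp_rot: [3.141, -0.0, 0.347]
contact_force: [0.0, 0.5, -6.5]
grip_width: 24.1
finger_force: 30.0
[ 4.77503392e-04 -3.53194824e-04  1.58853615e-06 -6.55923624e-04
  5.26715423e-04  2.04639780e-04]
```

View pics/s9.png

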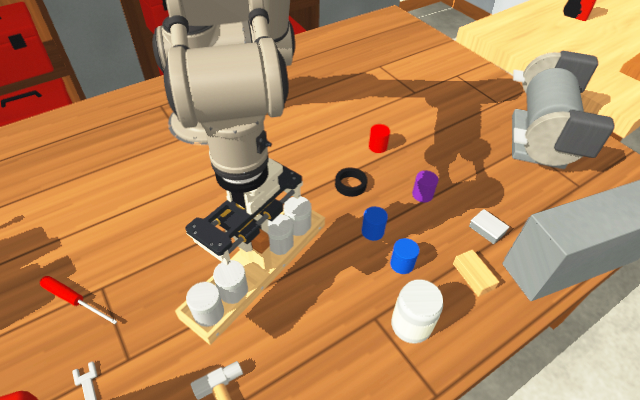

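The carrier hangs level with its shadow beneath it, all four tins stand in it, and the bystanders are where they were. The measured weight of 6.5 N matches a full carrier.

```bash
python3 -c "
from plant import bot
print(bot.close_job())"
```

```text
the job is handed in; nothing more can be done
None
```

Both loose tins are in the empty bay, and I handed the job in at about 22 s with the carrier held still and level about 10 cm above the bench, all four tins standing in it; no verdict was returned.

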